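Lock a mirror cell into its three-clip spring mount

ROBOT

A 6-joint arm with a two-finger parallel gripper is mounted at the origin on the work surface. World frame = base frame: x ahead of the robot, y to its left, z up, the work surface at z = 0. Lengths are in mm, angles in rad, forces in N, time in s.
With the tool pointing down it reaches from about 350 to 875 mm from the base axis. Payload 4.2 kg.
Tool frame: the origin (TCP) lies midway between the tips of the shut fingers; the grasp point (between the pads) lies 19 mm behind it (arm.tcp_to_grasp is the distance from the TCP to the grasp point, in mm); z points along the fingers, y is the line along which they close (so a half turn about z gives the same grasp; the last joint's range is limited). The gripper opens to 85 mm and grips with 20 to 120 N. Pads are 22 mm wide; open, the fingers measure 114 mm over their backs; the gripper's body (76 mm by 85 mm) begins 54 mm behind the grasp point. The pads swing forward as they close: fully open they stand 13 mm farther back than shut.
Start: joints at [1.361, 0.385, 0.008, 0, -1.194, -0.259], TCP at [282.351, 557.563, 231.312] pointing down, gripper open.
Joint ranges: [-3.14, 3.14], [-1.21, 2.06], [-1.07, 1.41], [-3.16, 2.05], [-2.99, -0.16], [-3.1, 3.1]. Speed limits (rad/s): [2.79, 2.79, 3.14, 3.14, 3.14, 3.14].

INTERFACE

Orientations are given as a unit quaternion [x, y, z, w].
In Python, from bench import arm gives the robot as it stands.
- The arm moves only by the tool arm_command, never from a script. Its argument "rows" is a list of rows, each a list of 2 entries, a list of its own where there are three numbers: the shift along the tool's x, y, z as a fraction of full scale, then the turn, a rotation vector about the tool's x, y, z as a fraction of full scale. In form: [[[x, y, z], [wx, wy, wz]], ...]. A call has 1 to 5 rows; each row is the pose to reach, as a shift and turn from the pose commanded when the call began, along the tool's axes at that moment, turning the shorter way round; what a row does not reach only later rows make up. Full scale, the value 1, is 0.25 m for a shift and 180 degrees for a turn. A row lasts 1/10 s, in which the tool goes at most 50 mm and 8.59 degrees, less where a joint would pass 70% of its speed; a pose out of reach is approached as far as the arm can. A call with a number of a shift or a turn outside -1 to 1 is refused whole. A call with a gripper value outside its range is refused whole. "grip" is the opening, from 0 (shut) to 1 (fully open), set as the call begins (left out, the last holds). The fingers move at their own pace and stop on an object; the grip force is fixed at half the most. Time passes only in rows, so rows that repeat a pose let the fingers close. It gives the time, the measured TCP pose, the force, the opening and the grip force at its end, in the units of the state.
- arm.read_state(): the state, without advancing time (a new reading comes with each control period).
- arm.get_image(name): name is "side" or "top"; returns (picture, depth): 480x640x3 uint8, blue, green, red; 480x640 float32, mm along the optical axis (not along the pixel's ray), 0 where there is no reading.
- arm.camera_info(name): a dict with "fx", "fy", "cx", "cy" (pixels), "extrinsics" (4x4, takes a point from camera to world coordinates). Camera axes: x right, y down, z forward; pixel columns grow to the right and rows downward; lengths in mm; the calibration is good to about 2 mm. A picture is of the moment at which its call begins. camera_info takes no time and is no camera call.
- arm.job_done(): hands the job in; it is judged then, once.
Trained networks look in the newest picture that a camera, given by its name, has taken for a name from the list of things; names that differ only in an ending like _2 or _b are one class to them, and where a whole thing is asked for, a point or a joint stands for the part that bears it (a point fixed in the world has none). Each returns a list of dicts, best first, with "score" (0 to 1); they miss things now and then, are a little off and sometimes report something else, mostly with a low value. They report only what shows in the picture. A call takes as long as a camera call. They do not tell look-alikes from the thing itself.
- arm.spot_in(camera, query): "position" ([column, row] in pixels, amid what is visible of it).
The state is a dict: "clock": time; "joints": joint angles; "joint_vel": joint speeds; "joint_efforts": joint torques, N m; "position": TCP position; "ee_rot": TCP orientation; "contact_force": force on the tool from outside, world axes, zero at the start; "wrist_torque": the same for the moment, N m; "gripper_width": finger opening in mm; "grasp_force": force on a finger pad.
Only numpy, scipy, OpenCV 4.12 (cv2) and the standard library are available. Lean on these libraries where they do the work, as an engineer would, in place of code of your own. Each camera call takes 0.05 s, during which the arm holds its last target. There are 200 camera calls.

TASK

Lift the upright mirror cell with the three lugs off its black stand and set it gently on the round three-clip mount, turning it until its lugs drop into the notches; then press it down against the spring seat and turn it clockwise (seen from above) so the clips hold it down level, and let go. Keep the cell upright, find the notches by feel, never bear on the mount hard (stay well under 50 N), and leave the other things on the table where they are.

Things in the scene. Friction and masses are not known exactly. Their poses are not given: they have to be found in the camera images.
- optic: Mirror cell to be mounted: upright dark steel barrel 50 mm in diameter, 60 mm tall, about 0.3 kg, mirror on top. Origin: centre of its underside, z up. The lowest 6 mm is a pilot (3 mm chamfer); above it three lugs stick out at 0, 120 and 240 deg from its x axis. Grip it across the barrel, from any side, fingertips 25 mm or more above the underside. It starts upright on the black stand.
- lug (a point): A point in the lug on the cell's +x side, 30 mm from its axis, 8.5 mm above the underside. The three bright steel lugs are alike: 10 mm wide, 5 mm thick (6 to 11 mm above the underside), reaching 35 mm from the axis.
- stand: Round black storage disc, fixed, 80 mm in diameter, 12 mm high; origin at the centre of its underside. The mirror cell starts on it.
- mount: Round aluminium mount, fixed, 112 mm in diameter at the foot; origin: centre of its underside on the table, z up. It carries a dark steel clip ring (outer diameter 92 mm) with three notches 120 deg apart. The ring is tight but its clocking is not tracked: one notch lies at the mount's x axis turned by an unknown angle of up to 0.45 rad either way, so see or feel for it.
- ring_top (a point): Centre of the clip ring's top, 29 mm above the mount's origin. Its opening, 52 mm in diameter, takes the cell's pilot with 1 mm play; the notches run out from it, 14.4 mm wide. Off the notches the lugs ride on this top (cell's underside 23 mm above the mount's origin); over them the cell is free to sink 4 mm to the spring seat (underside at 19 mm).
- locked_foot (a point): Where the locked cell's underside is: on the axis, 13 mm above the mount's origin (clips' underside at 24 mm). Pressed deeper than this (10 mm is the bottom), the cell can turn clockwise from above under the clips: 0.3 to 0.6 rad from the notch holds well; a fixed stop blocks it at about 0.9 rad, and anticlockwise at once. Let go, the spring lifts the lugs against the clips.
- seat (a joint): Depression in m of the spring-loaded brass disc (44 mm in diameter) in the mount's middle: 0 free (top 19 mm above the mount's origin), 0.006 with the cell locked, 0.009 at the bottom. The spring pushes up with 4 N at 0, 8.2 N at 0.006 and 10.3 N at 0.009.
- gauge_block: Bystander: steel gauge block 35 x 9 x 30 mm, origin under its centre.
- ring_gauge: Bystander: steel ring 48 mm outer diameter, 16 mm high, origin under its centre.
- ref_sphere: Bystander: reference ball on a post, base 60 mm diameter, 99 mm tall, origin under its centre.
- v_block: Bystander: dark steel V-block 50 x 42 x 35 mm, origin under its centre.
- plain_cell: Bystander: smaller plain dark cylinder without lugs, 34 mm diameter, 42 mm tall, origin under its centre.
Mind the look-alikes: they are no part of the job. What is shaped like the optic but blue or yellow is not meant.

How it is judged (in metres and radians):
On the way:
1. the cell stands in the mount with its lugs down in the notches, on the spring seat (horizontal distance between optic and mount below 0.005 m and z of optic in the frame of mount below 0.0205 m and angle between the z axis of optic and the z axis of mount, either way round below 0.06 rad), for 0.1 s.
At the end, for the whole second after the job is handed in: the cell is let go and at rest in the mount, its underside within 14.8 mm of the mount's origin, spring seat held down 4.5 to 7.5 mm and pressing it against the clips (over 3 N), within 4 mm of the mount's axis and level within 0.035 rad (2 deg): all three lugs bear (value of joint seat between 0.0045 and 0.0075 m and z of optic in the frame of mount below 0.0148 m and horizontal distance between optic and mount below 0.004 m and angle between the z axis of optic and the z axis of mount, either way round below 0.035 rad and contact force between optic and mount above 3 N and linear speed of optic below 0.01 m/s and angular speed of optic below 0.1 rad/s); the robot touches nothing.
It fails at once if the cell bears on the mount with more than 50 N (contact force between optic and mount above 50 N).
It fails at once if the cell tips over by more than 0.5 rad (angle between optic's own z axis and vertical above 0.5 rad).
It fails at once if another thing on the table is moved by more than 10 mm (distance of any of gauge_block, ring_gauge, ref_sphere, v_block, plain_cell from where it was at the start of the episode above 0.01 m).
It also fails if it takes over 54 s, if anything falls off the work surface, if the arm or the gripper's body presses on something with over 40 N, if the wrist force passes 120 N, or if a joint passes its speed limit or range.

## Working session

There is one attempt and no reset: what is moved stays moved. The work goes in short steps, Python scripts to look and compute and a tool call to move; the robot and the scene stay as the last step left them, time stands still between calls to the robot, and variables do not carry over. Pictures are saved under pics/ and viewed, at most 10 in all, crops included, and the job is handed in when it is done.

Besides the shell and the picture viewer there is one more tool, called after "Call:" by a JSON object that holds its "fn" and its "kwargs". arm_command: Moves the arm, as the interface text tells. Shift numbers are shares of 0.25 m and turn numbers shares of 180 degrees, none past 1 either way. Its arguments: {"type":"object","properties":{"rows":{"type":"array","items":{"type":"array"}},"grip":{"type":"number"}},"required":["rows"]}

```bash
ls; mkdir -p pics; cat > h.py <<'E'
from bench import arm
import numpy as np, cv2
def cam(n):
    c=arm.camera_info(n); return c,np.array(c["extrinsics"])
def p2w(n,u,v,d):
    c,T=cam(n); return (T@[(u-c["cx"])/c["fx"]*d,(v-c["cy"])/c["fy"]*d,d,1])[:3]
def cloud(n,depth):
    c,T=cam(n); v,u=np.mgrid[0:480,0:640]
    P=np.stack([(u-c["cx"])/c["fx"]*depth,(v-c["cy"])/c["fy"]*depth,depth,np.ones_like(depth)],-1)@T.T
    P=P[...,:3]; P[depth<=0]=np.nan; return P
def w2p(n,p):
    c,T=cam(n); q=np.linalg.inv(T)@[*p,1]; return [c["fx"]*q[0]/q[2]+c["cx"],c["fy"]*q[1]/q[2]+c["cy"],q[2]]
E
python3 - <<'E'
from h import *
np.set_printoptions(precision=1,suppress=True)
for n in ("top","side"):
    im,d=arm.get_image(n); cv2.imwrite(f"pics/{n}0.png",im); np.save(f"{n}0.npy",d)
    P=cloud(n,d); print(n,cam(n)[1][:3,3],cam(n)[0]["fx"])
    for q in ("optic","stand","mount","gauge_block","ring_gauge","ref_sphere","v_block","plain_cell"):
        for r in arm.spot_in(n,q)[:4]:
            u,v=r["position"]; print(q,round(r["score"],2),np.array([u,v]),P[int(v),int(u)])
print(arm.read_state())
E
```

```text
pics
top [ 446.7   24.7 1158.6] 554.9201603629118
optic 0.78 [234.3 252.5] [555.6 207.3  71.7]
optic 0.64 [178.5 258.5] [543.4 321.8  57. ]
optic 0.6 [289.6 245. ] [572.5  99.8  58.1]
stand 0.61 [242.1 269.1] [526.6 200.    8.2]
mount 0.78 [437.8 278.9] [ 513.5 -202.6   15.2]
gauge_block 0.5 [340.5 301.6] [463.3  -4.   24.7]
gauge_block 0.5 [233.8 252. ] [555.7 209.5  70.4]
ring_gauge 0.53 [341.7 255.2] [558.3  -5.4  12.9]
ref_sphere 0.78 [425.5 178.9] [ 722.4 -179.5   16.6]
ref_sphere 0.45 [340.  298.1] [469.3  -3.9  29.1]
v_block 0.85 [340.4 182.8] [711.7  -1.6  17.2]
v_block 0.7 [442.7 277.9] [ 515.8 -213.3   13.1]
plain_cell 0.6 [257.2 185.2] [697.4 169.3  43.3]
plain_cell 0.32 [441.9 276.1] [ 517.6 -210.6   16.3]
side [ 175.5 -380.7  466.5] 447.2841521696985
optic 0.98 [295.  248.2] [568.9  76.   42.4]
optic 0.63 [240.9 220.1] [544.8 193.3  54.8]
optic 0.61 [203.6 203.4] [538.1 303.7  46.7]
optic 0.61 [325.5 298.8] [537.2 -26.   17.8]
stand 0.75 [242.7 239.8] [540.4 186.8  19.8]
mount 0.27 [279.3 314.2] [464.1  -5.9  19.6]
gauge_block 0.63 [279.3 315.5] [463.5  -6.5  18.5]
ring_gauge 0.69 [325.3 295.9] [555.2  -8.2   1.6]
ring_gauge 0.56 [421.4 383.2] [ 511.1 -217.1   18.7]
ref_sphere 0.96 [490.6 292.4] [ 728.1 -191.5   17.8]
v_block 0.79 [381.7 246. ] [700.5  -0.3  20.9]
plain_cell 0.7 [313.  206.7] [692.2 162.2  37.2]
{'clock': 0.9, 'joints': array([ 1.4,  0.4,  0. ,  0. , -1.2, -0.3]), 'joint_vel': array([-0.,  0., -0., -0., -0., -0.]), 'joint_efforts': array([ -0. , -39.2,  18.9,   4.2,  -0. ,   0. ]), 'position': array([282.4, 557.6, 231.3]), 'ee_rot': array([ 1. , -0.2,  0. , -0. ]), 'contact_force': array([-0.6, -1. ,  0.6]), 'wrist_torque': array([-0., -0.,  0.]), 'grasp_force': 0.0, 'gripper_width': 85.5600394031948}
```

View pics/top0.png

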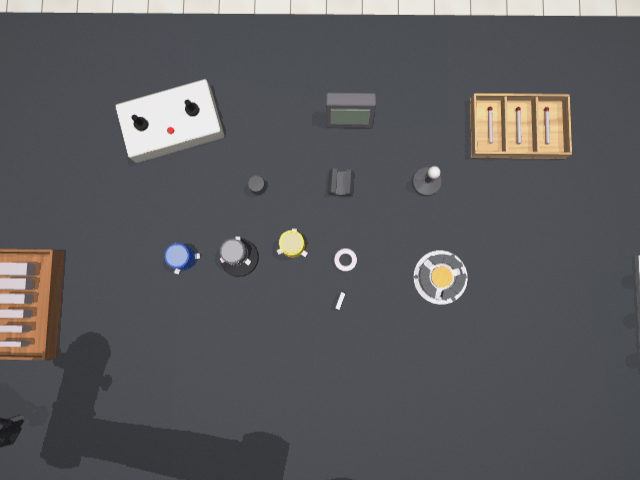

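View pics/mount_crop.png

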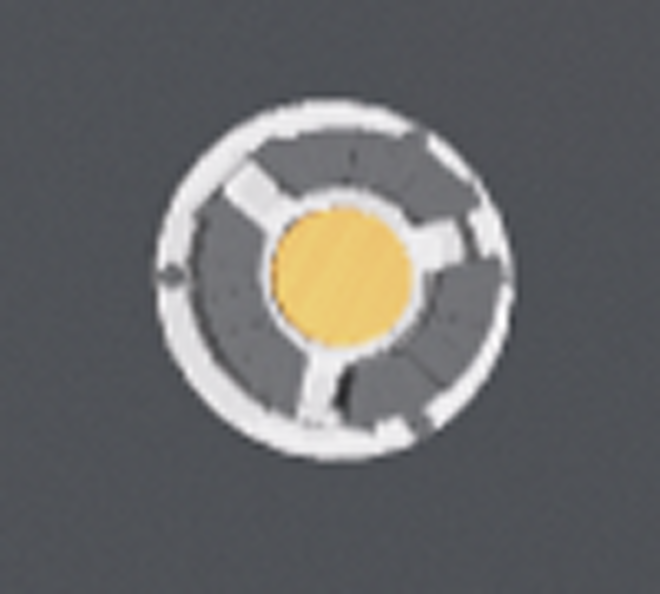

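Candidates for the optic in the top view are blue (178,257), yellow (291,244) and dark steel on the black stand (234,252). I choose the steel one at (234,252), and the crop confirms it has three lugs and stands on the stand. The mount is at (441,277), with notches up-left, right and down in its crop.

```bash
cat > m.py <<'E'
from h import *
np.set_printoptions(precision=2,suppress=True)
def plane(n,uv,z):
    c,T=cam(n); uv=np.atleast_2d(uv).astype(float)
    r=np.c_[(uv[:,0]-c["cx"])/c["fx"],(uv[:,1]-c["cy"])/c["fy"],np.ones(len(uv))]@T[:3,:3].T
    return T[:3,3]+r*((z-T[2,3])/r[:,2])[:,None]
def px(mask,u0,v0,u1,v1):
    m=np.zeros_like(mask); m[v0:v1,u0:u1]=mask[v0:v1,u0:u1]; v,u=np.nonzero(m); return np.c_[u,v]
E
python3 - <<'E'
from m import *
im=cv2.imread("pics/top0.png").astype(int); d=np.load("top0.npy"); P=cloud("top",d)
b,g,r=im[...,0],im[...,1],im[...,2]
# optic top by depth
t=px((P[...,2]>62),215,230,255,275); 
(c,rad)=cv2.minEnclosingCircle(t.astype(np.float32)); w=plane("top",[c],72)[0]
print("optic top",c,rad*(1158-72)/555,w, plane("top",[t.mean(0)],72)[0], np.nanmedian(P[245:258,228:240,2]))
# lugs
bright=(im.min(-1)>170)
t=px(bright,215,232,258,270); m=np.zeros((480,640),np.uint8); m[t[:,1],t[:,0]]=1
n,l,s,ce=cv2.connectedComponentsWithStats(m)
for i in range(1,n):
    if s[i,4]<60: q=plane("top",[ce[i]],23)[0]; e=q-w; print("lug",ce[i],s[i,4],q,np.hypot(e[0],e[1]),np.degrees(np.arctan2(e[1],e[0]))%120)
# stand
# mount
br=px((r-b>60),415,250,470,305); cs=plane("top",br,19); mc=cs.mean(0); print("seat",mc,len(br))
al=px(im.min(-1)>150,405,245,475,310); 
(c,rad)=cv2.minEnclosingCircle(al.astype(np.float32)); print("foot",c,rad,[plane("top",[c],z)[0] for z in (0,10,20)])
q=plane("top",al,21); e=q-mc; R=np.hypot(e[:,0],e[:,1]); A=np.degrees(np.arctan2(e[:,1],e[:,0]))
for lo,hi in((27,31),(30,36)):
    k=(R>lo)&(R<hi); a=A[k]; print(np.sort(a).round())
    print("notch mod120",np.degrees(np.angle(np.mean(np.exp(3j*np.radians(a)))))/3, k.sum())
# depth of mount parts
e=P-np.array([*mc[:2],0]); Rr=np.hypot(e[...,0],e[...,1]); 
for lo,hi in((0,18),(28,40),(48,54)):
    z=P[...,2][(Rr>lo)&(Rr<hi)]; print(lo,np.nanpercentile(z,[5,25,50,75,95]))
E
```

```text
optic top (232.27464294433594, 251.3732452392578) 25.045169386992583 [556.73 210.68  72.  ] [556.81 210.91  72.  ] 71.72379218694164
lug [237.5 238. ] 12 [589.65 209.17  23.  ] 32.94869527286744 117.36242422887713
lug [221.5  259.83] 12 [543.87 240.74  23.  ] 32.68902831770276 113.16839558523921
lug [247.39 261.48] 23 [541.23 187.17  23.  ] 28.161912618601452 116.61456541480356
seat [ 516.54 -210.34   19.  ] 345
foot (440.1951904296875, 276.93408203125) 27.33213996887207 [array([ 516.66, -212.29,    0.  ]), array([ 516.06, -210.25,   10.  ]), array([ 515.45, -208.2 ,   20.  ])]
[-88. -84. -83. -80. -79. -76. -75. -71. -70. -68. -66. -63. -61. -59.
 -57. -40. -30. -21.  -8.  -3.   1.   5.  23.  32.  34.  36.  39.  42.
  45.  48.  51.  54.  56.  57.  59. 157. 158. 161. 162. 166. 167. 170.
 170. 174. 174. 178. 178.]
notch mod120 46.77394946401532 47
[-84. -84. -81. -80. -80. -78. -77. -76. -74. -74. -73. -71. -70. -69.
 -68. -67. -66. -64. -64. -63. -61. -60. -59.  34.  35.  37.  37.  40.
  40.  42.  42.  45.  45.  47.  48.  50.  50.  52.  53.  54.  55.  56.
  57.  58. 158. 160. 161. 162. 163. 164. 165. 167. 167. 168. 170. 171.
 171. 174. 175.]
notch mod120 47.30762043724459 59
0 [14.5  16.44 17.92 19.09 20.46]
28 [ 2.98 23.22 26.79 28.54 30.92]
48 [1.51 3.38 5.02 6.89 9.48]
```

View pics/side0.png

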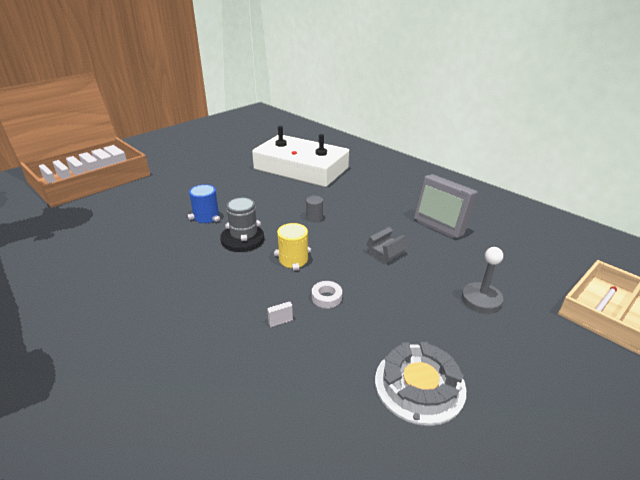

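The side view shows the same layout: steel cell on the black stand at (241,220), yellow (293,247), blue (204,203) and the mount at (421,380). Nothing blocks the way.

```bash
cat >> m.py <<'E'
def yaw(s=None):
    s=s or arm.read_state(); q=s["ee_rot"]; return np.degrees(2*np.arctan2(q[1],q[0]))
def plan(x,y,z,yw=None):
    "tool-frame shift (fraction of 250) & z-turn (fraction of 180) to world target"
    s=arm.read_state(); from scipy.spatial.transform import Rotation as Ro
    R=Ro.from_quat(s["ee_rot"]); d=R.inv().apply(np.array([x,y,z])-s["position"])
    t=0 if yw is None else ((yaw(s)-yw+180)%360-180)
    w=np.zeros(3)
    if yw is not None:
        a=np.radians(yw/2); w=(R.inv()*Ro.from_quat([np.cos(a),np.sin(a),0,0])).as_rotvec()/np.pi
    print("shift",(d/250).round(4),"mm",d.round(1),"rot",w.round(4),"rows>=",np.ceil(max(np.linalg.norm(d)/50,np.linalg.norm(w)*180/8.59)))
def st():
    s=arm.read_state(); print("t",s["clock"],"pos",s["position"].round(2),"yaw",round(yaw(s),2),"q",s["ee_rot"].round(4),"F",s["contact_force"].round(2),"T",s["wrist_torque"].round(2),"w",round(s["gripper_width"],2),"g",round(s["grasp_force"],1),"j",s["joints"].round(3))
E
python3 - <<'E'
from m import *
st()
for y in (-21,9,20,70,90): print(y); plan(556.8,210.8,150,y)
E
```

```text
t 0.9 pos [282.37 557.56 231.32] yaw -26.86 q [ 0.97 -0.23  0.   -0.  ] F [-0.63 -0.99  0.65] T [-0.02 -0.    0.01] w 85.56 g 0.0 j [ 1.36  0.39  0.01  0.   -1.19 -0.26]
-21
shift [1.61 0.74 0.33] mm [401.5 185.4  81.3] rot [-0.   -0.   -0.03] rows>= 9.0
9
shift [1.61 0.74 0.33] mm [401.5 185.4  81.3] rot [-0.  -0.  -0.2] rows>= 9.0
20
shift [1.61 0.74 0.33] mm [401.5 185.4  81.3] rot [-0.   -0.   -0.26] rows>= 9.0
70
shift [1.61 0.74 0.33] mm [401.5 185.4  81.3] rot [ 0.   -0.   -0.54] rows>= 12.0
90
shift [1.61 0.74 0.33] mm [401.5 185.4  81.3] rot [ 0.   -0.   -0.65] rows>= 14.0
```

```bash
sed -i 's/precision=2/precision=4/' m.py; python3 - <<'E'
from m import *
im=cv2.imread("pics/side0.png").astype(int); b,r=im[...,0],im[...,2]
br=px((r-b>60),390,350,455,400); cs=plane("side",br,19); print("seat",len(br),cs.mean(0),(cs.max(0)+cs.min(0))/2,np.ptp(cs,axis=0))
print(im[200:214,236:246].mean(-1).astype(int)[:, ::3])
top=px((im.min(-1)>115)&(abs(b-r)<40),226,197,258,216); cs=plane("side",top,72); print("optic",len(top),cs.mean(0),(cs.max(0)+cs.min(0))/2,np.ptp(cs,axis=0))
al=px(im.min(-1)>120,370,340,475,425); c=cv2.fitEllipse(cv2.convexHull(al.astype(np.int32))); print("foot",c,[plane("side",[c[0]],z)[0] for z in (0,5,8)])
plan(556.8,210.8,110,7)
plan(556.8-401.5/2*0,210.8,150,7)
E
```

```text
seat 772 [ 520.5163 -210.7732   19.    ] [ 520.1916 -210.9791   19.    ] [43.786  42.8419  0.    ]
[[218 215 216 218]
 [216 216 216 215]
 [215 217 216 217]
 [215 217 215 217]
 [214 216 217 216]
 [216 214 214 216]
 [217 217 215 217]
 [219 216 218 217]
 [218 218 221 221]
 [212 214 204 180]
 [168 166 155 117]
 [111 107 101  87]
 [ 81  83  82  90]
 [ 95  97 103 123]]
optic 353 [559.6208 209.9411  72.    ] [557.7342 207.8362  72.    ] [56.5292 61.6709  0.    ]
foot ((420.6342468261719, 384.03533935546875), (80.33802795410156, 94.36566162109375), 119.46568298339844) [array([ 523.4298, -210.8904,    0.    ]), array([ 519.7011, -212.7099,    5.    ]), array([ 517.4638, -213.8015,    8.    ])]
shift [1.606  0.7414 0.4853] mm [401.5 185.4 121.3] rot [-0.     -0.     -0.1881] rows>= 10.0
shift [1.606  0.7414 0.3253] mm [401.5 185.4  81.3] rot [-0.     -0.     -0.1881] rows>= 9.0
```

Call:
{"fn": "arm_command", "kwargs": {"rows": [[[0.8,0.37,0.1],[0,0,0]],[[0.8,0.37,0.1],[0,0,0]],[[0.8,0.37,0.1],[0,0,0]],[[0.8,0.37,0.1],[0,0,0]],[[0.8,0.37,0.1],[0,0,0]]], "grip": 1}}

```text
clock: 1.4
position: [420.4, 381.4, 206.0]
ee_rot: [0.972, -0.234, -0.0, 0.001]
contact_force: [0.2, -0.7, -0.2]
gripper_width: 85.6
grasp_force: 0.0
```

Call:
{"fn": "arm_command", "kwargs": {"rows": [[[0.806,0.371,0.12],[0,0,-0.188]],[[0.806,0.371,0.12],[0,0,-0.188]],[[0.806,0.371,0.12],[0,0,-0.188]],[[0.806,0.371,0.12],[0,0,-0.188]],[[0.806,0.371,0.12],[0,0,-0.188]]]}}

```text
clock: 1.9
position: [558.0, 209.0, 176.1]
ee_rot: [0.998, 0.062, 0.0, 0.0]
contact_force: [0.4, 1.3, 0.7]
gripper_width: 85.6
grasp_force: 0.0
```

```bash
python3 - <<'E'
from m import *
st(); plan(557.3,210.8,40,7)
E
```

```text
t 1.9 pos [557.98 209.02 176.15] yaw 7.13 q [0.9981 0.0622 0.0001 0.    ] F [0.41 1.25 0.67] T [ 0.04 -0.05 -0.  ] w 85.59 g 0.0 j [ 0.63   0.379 -0.146  0.    -1.045  1.065]
shift [-0.0019 -0.0075  0.5446] mm [ -0.5  -1.9 136.1] rot [ 0.     -0.0001  0.0007] rows>= 3.0
```

Call:
{"fn": "arm_command", "kwargs": {"rows": [[[-0.002,-0.0075,0.2],[0,0,0]],[[-0.002,-0.0075,0.38],[0,0,0]],[[-0.002,-0.0075,0.5],[0,0,0]],[[-0.002,-0.0075,0.544],[0,0,0]],[[-0.002,-0.0075,0.544],[0,0,0]]]}}

```text
clock: 2.4
position: [555.6, 212.3, 39.1]
ee_rot: [0.998, 0.061, -0.001, 0.001]
contact_force: [-0.9, -0.2, -0.1]
gripper_width: 85.5
grasp_force: 0.0
```

Call:
{"fn": "arm_command", "kwargs": {"rows": [[[0,0,0],[0,0,0]],[[0,0,0],[0,0,0]],[[0,0,0],[0,0,0]],[[0,0,0],[0,0,0]],[[0,0,0],[0,0,0]]], "grip": 0.5}}

```text
clock: 2.9
position: [557.5, 213.5, 42.7]
ee_rot: [0.998, 0.061, 0.002, -0.001]
contact_force: [-0.7, 0.2, 6.5]
gripper_width: 48.4
grasp_force: 63.3
```

```bash
python3 - <<'E'
from m import *
st()
E
```

```text
t 2.9 pos [557.49 213.52  42.72] yaw 7.03 q [ 0.9981  0.0613  0.002  -0.0008] F [-0.68  0.21  6.47] T [-0.19  0.19 -0.02] w 48.39 g 63.3 j [ 0.637  0.53  -0.288  0.001 -0.748  1.056]
```

Call:
{"fn": "arm_command", "kwargs": {"rows": [[[0,0,0],[0,0,0]],[[0,0,0],[0,0,0]]]}}

```text
clock: 3.1
position: [557.5, 213.5, 42.7]
ee_rot: [0.998, 0.061, 0.002, -0.001]
contact_force: [-0.3, -0.6, 6.0]
gripper_width: 48.2
grasp_force: 63.3
```

Call:
{"fn": "arm_command", "kwargs": {"rows": [[[0,0,0],[0,0,0]],[[0,0,0],[0,0,0]],[[0,0,0],[0,0,0]],[[0,0,0],[0,0,0]]], "grip": 1}}

```text
clock: 3.5
position: [555.9, 212.6, 40.1]
ee_rot: [0.998, 0.061, -0.0, 0.0]
contact_force: [-0.3, -0.2, -0.4]
gripper_width: 85.5
grasp_force: 0.0
```

```bash
python3 - <<'E'
from m import *
st(); plan(557.3,211,39,-83); plan(557.3,210.8,39,7)
E
```

```text
t 3.5 pos [555.94 212.64  40.1 ] yaw 6.98 q [ 0.9981  0.0608 -0.0002  0.0001] F [-0.34 -0.15 -0.43] T [-0.04 -0.01 -0.  ] w 85.49 g 0.0 j [ 0.637  0.533 -0.291 -0.    -0.748  1.056]
shift [0.0046 0.0072 0.0044] mm [1.2 1.8 1.1] rot [0.0001 0.0001 0.4999] rows>= 11.0
shift [0.0045 0.008  0.0044] mm [1.1 2.  1.1] rot [ 0.      0.0001 -0.0001] rows>= 1.0
```

Call:
{"fn": "arm_command", "kwargs": {"rows": [[[0.004,0,0],[0,0,0.2]],[[0.004,0,0],[0,0,0.2]],[[0.004,0,0],[0,0,0.2]],[[0.004,0,0],[0,0,0.2]],[[0.004,0,0],[0,0,0.2]]]}}

```text
clock: 4.0
position: [557.0, 212.8, 40.1]
ee_rot: [0.968, -0.251, -0.0, 0.0]
contact_force: [-0.1, 0.5, -0.0]
gripper_width: 85.5
grasp_force: 0.0
```

Call:
{"fn": "arm_command", "kwargs": {"rows": [[[0,0,0],[0,0,0.2]],[[0,0,0],[0,0,0.2]],[[0,0,0],[0,0,0.2]],[[0,0,0],[0,0,0.2]],[[0,0,0],[0,0,0.2]]]}}

```text
clock: 4.5
position: [557.0, 212.8, 40.2]
ee_rot: [0.844, -0.537, -0.0, 0.0]
contact_force: [0.1, 0.2, -0.1]
gripper_width: 85.8
grasp_force: 0.0
```

Call:
{"fn": "arm_command", "kwargs": {"rows": [[[0,0,0],[0,0,0.1]],[[0,0,0],[0,0,0.1]],[[0,0,0],[0,0,0.1]],[[0,0,0],[0,0,0.1]],[[0,0,0],[0,0,0.1]]]}}

```text
clock: 5.0
position: [557.1, 212.8, 40.3]
ee_rot: [0.75, -0.662, -0.0, 0.0]
contact_force: [-0.6, -0.0, -0.4]
gripper_width: 85.5
grasp_force: 0.0
```

```bash
python3 - <<'E'
from m import *
st()
E
```

```text
t 5.0 pos [557.08 212.82  40.28] yaw -82.83 q [ 0.7499 -0.6615 -0.      0.    ] F [-0.6  -0.03 -0.35] T [-0.01 -0.02 -0.01] w 85.49 g 0.0 j [ 0.636  0.534 -0.288 -0.    -0.749 -0.511]
```

Grip across world x now.

Call:
{"fn": "arm_command", "kwargs": {"rows": [[[0,0,0],[0,0,0]],[[0,0,0],[0,0,0]],[[0,0,0],[0,0,0]],[[0,0,0],[0,0,0]],[[0,0,0],[0,0,0]]], "grip": 0.5}}

```text
clock: 5.5
position: [557.9, 213.3, 41.0]
ee_rot: [0.749, -0.662, 0.0, -0.001]
contact_force: [1.3, 0.1, 3.0]
gripper_width: 48.2
grasp_force: 62.9
```

```bash
python3 - <<'E'
from m import *
st()
im,d=arm.get_image("side"); cv2.imwrite("pics/side1.png",im); cv2.imwrite("pics/s1c.png",cv2.resize(im[160:280,180:340],(800,600),interpolation=cv2.INTER_CUBIC))
E
```

```text
t 5.5 pos [557.94 213.26  41.02] yaw -82.98 q [ 0.7491 -0.6625  0.0004 -0.001 ] F [1.31 0.13 3.02] T [ 0.05 -0.26  0.03] w 48.18 g 62.9 j [ 0.636  0.533 -0.287  0.001 -0.748 -0.514]
```

View pics/s1c.png

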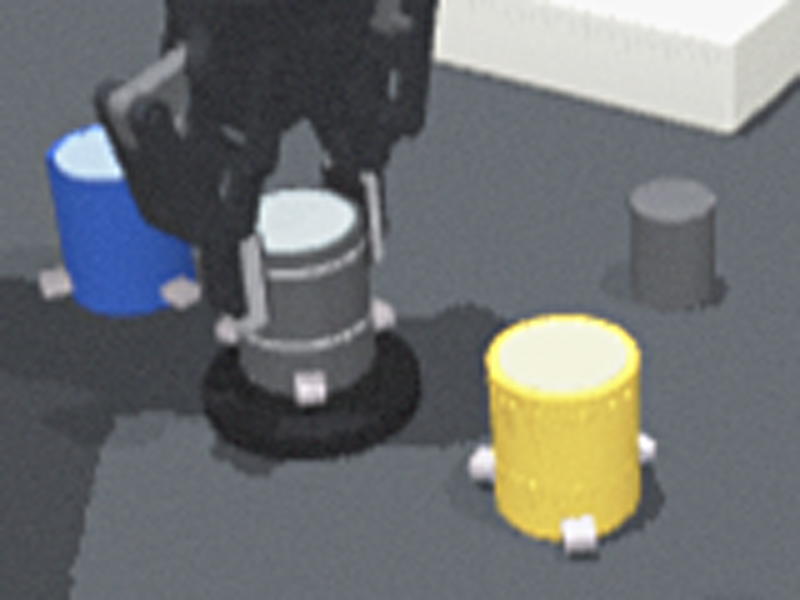

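```bash
python3 - <<'E'
from m import *
for f in ("side0","side1"):
    im=cv2.imread(f"pics/{f}.png").astype(int); 
    m=((im.min(-1)>120)).astype(np.uint8); m[:,:222]=0; m[:,262:]=0; m[:190]=0; m[250:]=0
    n,l,s,ce=cv2.connectedComponentsWithStats(m)
    for i in range(1,n):
        if s[i,4]>5: 
            z=72 if s[i,4]>150 else 20.5; print(f,s[i],ce[i],plane("side",[ce[i]],z)[0])
E
```

```text
side0 [227 197  27  14 286] [239.9755 203.7797] [562.1562 214.3212  72.    ]
side0 [227 210  26   6  46] [239.8696 213.2826] [590.2645 261.6207  20.5   ]
side0 [256 220   5   6  26] [257.8846 222.5   ] [594.5355 210.3867  20.5   ]
side0 [225 222  30   8  66] [236.0455 226.7424] [556.1767 226.7312  20.5   ]
side0 [241 234   6   7  34] [243.5882 236.8235] [546.0662 189.6686  20.5   ]
side1 [252 195   5  18  35] [254.4857 203.1714] [635.1807 273.6684  20.5   ]
side1 [223 198  30  32 353] [237.3144 210.813 ] [544.1594 197.3795  72.    ]
side1 [234 210  18   6  37] [242.2973 213.2973] [593.6296 258.2953  20.5   ]
side1 [254 219   5   7  26] [255.9231 222.1154] [592.7211 214.0437  20.5   ]
side1 [239 234   6   7  39] [241.4615 236.7692] [543.4261 192.4616  20.5   ]
```

Call:
{"fn": "arm_command", "kwargs": {"rows": [[[0,0,-0.04],[0,0,0]],[[0,0,-0.1],[0,0,0]],[[0,0,-0.2],[0,0,0]],[[0,0,-0.3],[0,0,0]],[[0,0,-0.3],[0,0,0]]]}}

```text
clock: 6.05
position: [558.2, 213.5, 118.4]
ee_rot: [0.749, -0.663, 0.001, -0.003]
contact_force: [0.7, 1.2, -2.0]
gripper_width: 48.0
grasp_force: 62.7
```

```bash
python3 - <<'E'
from m import *
st(); plan(518,-209,115.3,-33)
E
```

```text
t 6.05 pos [558.21 213.55 118.35] yaw -83.0 q [ 0.749  -0.6626  0.0007 -0.0025] F [ 0.74  1.2  -1.96] T [ 0.05 -0.12 -0.  ] w 48.0 g 62.7 j [ 0.636  0.437 -0.216  0.    -0.912 -0.514]
shift [1.658  0.3657 0.0067] mm [414.5  91.4   1.7] rot [-0.0017  0.     -0.2778] rows>= 9.0
```

Call:
{"fn": "arm_command", "kwargs": {"rows": [[[0.15,0.03,0],[0,0,0]],[[0.35,0.075,0],[0,0,0]],[[0.55,0.12,0],[0,0,0]],[[0.75,0.16,0],[0,0,0]],[[0.833,0.18,0],[0,0,0]]]}}

```text
clock: 6.55
position: [534.5, -2.8, 113.3]
ee_rot: [0.748, -0.664, -0.002, 0.002]
contact_force: [0.2, 0.9, -3.3]
gripper_width: 48.4
grasp_force: 62.7
```

Call:
{"fn": "arm_command", "kwargs": {"rows": [[[0.2,0.044,0],[0,0,-0.04]],[[0.4,0.088,0],[0,0,-0.08]],[[0.6,0.132,0],[0,0,-0.12]],[[0.77,0.17,0],[0,0,-0.16]],[[0.833,0.183,0],[0,0,-0.2]]]}}

```text
clock: 7.05
position: [514.9, -214.7, 113.3]
ee_rot: [0.917, -0.399, -0.002, 0.0]
contact_force: [-0.0, 0.8, -2.9]
gripper_width: 48.4
grasp_force: 62.9
```

Call:
{"fn": "arm_command", "kwargs": {"rows": [[[0,0,0.04],[0,0,-0.03]],[[0,0,0.08],[0,0,-0.06]],[[0,0,0.12],[0,0,-0.078]],[[0,0,0.14],[0,0,-0.078]],[[0,0,0.14],[0,0,-0.078]]]}}

```text
clock: 7.55
position: [515.9, -211.3, 78.4]
ee_rot: [0.959, -0.285, -0.002, 0.0]
contact_force: [-0.2, 0.2, -3.4]
gripper_width: 48.6
grasp_force: 62.8
```

```bash
python3 - <<'E'
from m import *
arm.get_image("top"); st()
for n,(u0,v0,u1,v1) in dict(side=(360,290,480,410),top=(390,230,490,330)).items():
    im,d=arm.get_image(n); cv2.imwrite(f"pics/{n}2.png",im); np.save(f"{n}2.npy",d)
    cv2.imwrite(f"pics/{n}2c.png",cv2.resize(im[v0:v1,u0:u1],(590,590),interpolation=cv2.INTER_CUBIC))
E
```

```text
t 7.6 pos [ 516.74 -211.39   79.3 ] yaw -33.05 q [ 0.9587 -0.2844 -0.0013  0.0001] F [ 0.54 -0.83 -3.28] T [-0.06 -0.06 -0.01] w 48.43 g 62.8 j [-0.098  0.431 -0.349 -0.    -0.793  1.092]
```

View pics/side2c.png

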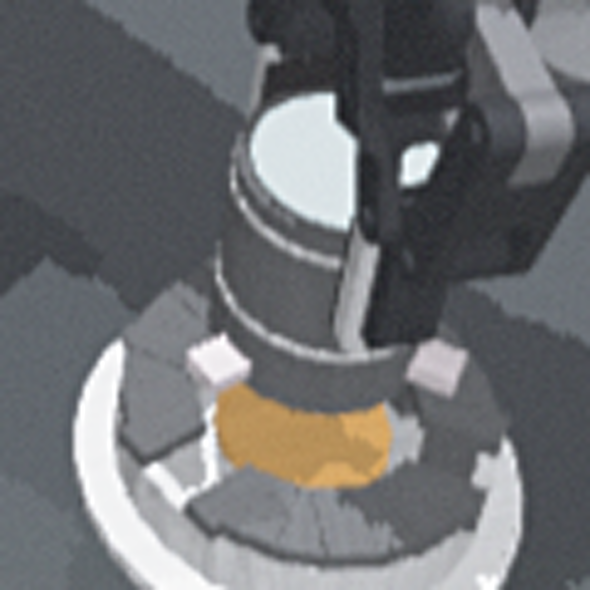

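The crop shows the cell held upright over the mount, its lugs at crop (218,360) and (438,367). The mount's front-left notch is near (175,470). I'll fit the lug boxes to get the cell's offset from the mount within each camera.

```bash
cat > fit.py <<'E'
from m import *
from scipy.optimize import least_squares
def lugc(n,cx,cy,th,z0,k,r0=25):
    a=th+k*2*np.pi/3; pts=[]
    for r in(r0,35):
        for s in(-5,5):
            for z in(6,11):
                pts.append(w2p(n,[cx+r*np.cos(a)-s*np.sin(a),cy+r*np.sin(a)+s*np.cos(a),z0+z])[:2])
    h=cv2.convexHull(np.array(pts,np.float32)); M=cv2.moments(h); return [M["m10"]/M["m00"],M["m01"]/M["m00"]]
def comps(im,box,thr,lo=8,hi=80):
    u0,v0,u1,v1=box; m=np.zeros((480,640),np.uint8); m[v0:v1,u0:u1]=(im.min(-1)>thr)[v0:v1,u0:u1]
    n,l,s,ce=cv2.connectedComponentsWithStats(m); return [(ce[i],s[i,4]) for i in range(1,n) if lo<s[i,4]<hi]
def fit(n,obs,x0,z0,r0=25):  # obs {k:(u,v)}
    f=lambda x:np.concatenate([np.subtract(lugc(n,x[0],x[1],x[2]/30,z0,k,r0),o) for k,o in obs.items()])
    r=least_squares(f,x0); x=r.x; print(n,"centre",x[:2].round(2),"lug deg",np.degrees(x[2]/30).round(2),"res",r.fun.round(2))
E
python3 - <<'E'
from fit import *
t0=cv2.imread("pics/top0.png"); fit("top",{0:(237.5,238.),2:(247.39,261.48)},[557,211,-1.5],12)
fit("side",{0:(257.88,222.5),2:(243.59,236.82)},[557,211,-1.5],12)
fit("side",{0:(255.92,222.12),2:(241.46,236.77)},[557,211,-1.5],12)
s2=cv2.imread("pics/side2.png"); print(comps(s2,(390,350,465,375),150))
t2=cv2.imread("pics/top2.png"); print(comps(t2,(405,240,475,310),150,4))
E
```

```text
top centre [558.86 212.14] lug deg -2.86 res [-0.54  0.53  0.29 -0.54]
side centre [563.94 214.25] lug deg -2.86 res [-1.04 -0.35  0.93 -0.19]
side centre [559.6  211.52] lug deg -2.86 res [-0.02  1.44  2.    1.41]
[]
[(array([425., 245.]), np.int32(11)), (array([424., 255.]), np.int32(7)), (array([423., 262.]), np.int32(5)), (array([434.125, 285.25 ]), np.int32(8)), (array([457.5   , 295.3125]), np.int32(32))]
```

View pics/top2c.png

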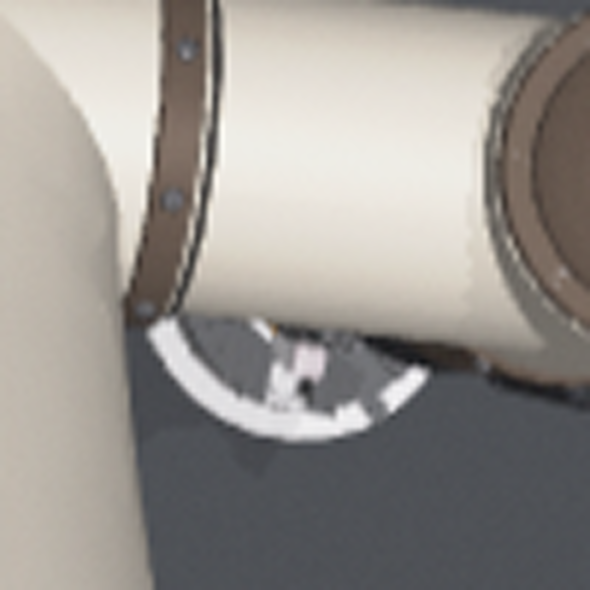

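```bash
sed -i 's/r=least_squares(f,x0)/r=least_squares(f,x0,diff_step=3e-3,x_scale=[1,1,.3],method="trf")/; s/np.array(pts,np.float32)/(np.array(pts)*1).astype(np.float32)/' fit.py; python3 - <<'E'
from fit import *
fit("top",{0:(237.5,238.),2:(247.39,261.48)},[557,211,-1.5],12)
fit("top",{0:(237.5,238.),1:(221.5,259.83),2:(247.39,261.48)},[557,211,-1.5],12,r0=28)
fit("side",{0:(257.88,222.5),2:(243.59,236.82)},[557,211,-1.5],12)
fit("side",{0:(255.92,222.12),2:(241.46,236.77)},[557,211,-1.5],12)
s2=cv2.imread("pics/side2.png"); c=comps(s2,(395,352,465,375),140,20,200); print(c)
t2=cv2.imread("pics/top2.png").astype(int)
L=sorted([x[0] for x in c if x[1]>40],key=lambda p:p[0])
s2i=s2.astype(int); print(s2i[363,398:412].tolist()[::3])
if len(L)==2:
    fit("side",{1:L[0],2:L[1]},[517,-211,24.6],50.3)
print(t2[285:297,438:447].sum(-1))
E
```

```text
top centre [559.49 212.19] lug deg -5.57 res [ 0.13  0.29 -0.12 -0.29]
top centre [558.5  212.76] lug deg -4.33 res [-0.4   0.02  0.04 -0.37  0.36  0.35]Traceback (most recent call last):
  File "<stdin>", line 4, in <module>
  File "fit.py", line 15, in fit
    r=least_squares(f,x0,diff_step=3e-3,x_scale=[1,1,.3],method="trf"); x=r.x; print(n,"centre",x[:2].round(2),"lug deg",np.degrees(x[2]/30).round(2),"res",r.fun.round(2))
    return func(*args, **kwargs)
    result = trf(vector_fun.fun, vector_fun.jac, x0, f0, J0, lb, ub, ftol, xtol,
                 gtol, max_nfev, x_scale, loss_function, tr_solver,
                 tr_options.copy(), verbose, callback=callback_wrapped)
    return trf_no_bounds(
        fun, jac, x0, f0, J0, ftol, xtol, gtol, max_nfev, x_scale,
        loss_function, tr_solver, tr_options, verbose, callback=callback)
    J = jac(x)
    self._update_jac()
    ~~~~~~~~~~~~~~~~^^
    self.J = self.jac_wrapped(xp_copy(self.x), f0=self.f)
             ~~~~~~~~~~~~~~~~^^^^^^^^^^^^^^^^^^^^^^^^^^^^
    J, dct = approx_derivative(
             ~~~~~~~~~~~~~~~~~^
       
[... 824 characters left out ...]
, in <lambda>
    f=lambda x:np.concatenate([np.subtract(lugc(n,x[0],x[1],x[2]/30,z0,k,r0),o) for k,o in obs.items()])
                                           ~~~~^^^^^^^^^^^^^^^^^^^^^^^^^^^^^
  File "fit.py", line 8, in lugc
    pts.append(w2p(n,[cx+r*np.cos(a)-s*np.sin(a),cy+r*np.sin(a)+s*np.cos(a),z0+z])[:2])
               ~~~^^^^^^^^^^^^^^^^^^^^^^^^^^^^^^^^^^^^^^^^^^^^^^^^^^^^^^^^^^^^^^^^
  File "h.py", line 12, in w2p
    c,T=cam(n); q=np.linalg.inv(T)@[*p,1]; return [c["fx"]*q[0]/q[2]+c["cx"],c["fy"]*q[1]/q[2]+c["cy"],q[2]]
        ~~~^^^
  File "h.py", line 4, in cam
    c=arm.camera_info(n); return c,np.array(c["extrinsics"])
ValueError: time passes only in moves, steps and waits
```

```bash
sed -i 's/^def cam(n):/import functools\n@functools.cache\ndef cam(n):/' h.py; python3 - <<'E'
from fit import *
fit("side",{0:(257.88,222.5),2:(243.59,236.82)},[557,211,-1.5],12)
fit("side",{0:(255.92,222.12),2:(241.46,236.77)},[557,211,-1.5],12)
s2=cv2.imread("pics/side2.png"); c=comps(s2,(395,352,465,375),140,20,200); print(c)
t2=cv2.imread("pics/top2.png").astype(int)
L=sorted([x[0] for x in c if x[1]>40],key=lambda p:p[0])
if len(L)==2: fit("side",{1:L[0],2:L[1]},[517,-211,24.6],50.3)
g=t2[284:300,434:448]; print(g.sum(-1))
E
```

```text
side centre [564.48 213.85] lug deg -7.15 res [-0.03  0.12  0.03 -0.11]
side centre [562.19 217.02] lug deg -7.15 res [-0.07  0.3   0.07 -0.27]
[(array([426.3482, 358.4732]), np.int32(112)), (array([403.3488, 364.7287]), np.int32(129)), (array([448.5684, 364.1368]), np.int32(95))]
[[517 343 339 339 358 358 375 381 398 411 419 423 426 434]
 [663 489 292 189 243 226 255 264 301 328 338 365 369 355]
 [601 665 395 303 201 168 169 214 148 174 258 346 315 270]
 [363 580 423 425 324 263 250 293 234 177 249 339 302 267]
 [318 333 409 436 430 380 441 490 413 372 360 235 281 288]
 [316 321 386 433 427 403 572 654 578 570 560 363 301 346]
 [312 319 363 434 429 421 614 654 643 639 627 417 316 320]
 [317 327 482 538 428 436 656 652 644 640 629 375 312 314]
 [314 350 636 660 497 500 658 650 639 637 611 322 311 315]
 [317 390 666 664 629 624 638 564 558 604 503 320 313 310]
 [316 435 664 669 672 666 522 290 306 480 365 312 308 308]
 [325 444 622 673 672 656 394 146 180 318 316 319 312 309]
 [334 521 575 655 650 605 375 199 200 309 323 311 312 314]
 [333 589 637 626 625 576 530 399 233 312 322 311 316 312]
 [498 584 531 597 588 648 636 496 281 313 321 309 322 414]
 [669 635 541 561 540 624 628 551 436 401 364 296 349 631]]
```

```bash
python3 - <<'E'
from fit import *
fit("side",{1:(403.35,364.73),2:(448.57,364.14)},[517,-211,24.6],50.3)
fit("top",{2:(442.2,290.6)},[517,-211,24.6],50.3)
# notch model in side0/top0: predicted notch centre lines on ring top for various centres/angles, score overlap of bright floor
for n,c0 in (("top",(516.5,-210.3)),("side",(520.5,-210.8))):
    g=cv2.imread(f"pics/{n}0.png").min(-1).astype(float)
    for zf in (19,21,24):
      best=[]
      for th in range(36,58,1):
        s=0
        for k in range(3):
            a=np.radians(th+120*k)
            for r in np.arange(29,38,1.5):
                for t in (-4,-2,0,2,4):
                    u,v,_=w2p(n,[c0[0]+r*np.cos(a)-t*np.sin(a),c0[1]+r*np.sin(a)+t*np.cos(a),zf]); s+=cv2.getRectSubPix(g.astype(np.float32),(1,1),(u,v))[0,0]
        best.append(s)
      b=np.array(best); b-=b.min(); w=b*(b>0.6*b.max()); print(n,zf,(w*np.arange(36,58)).sum()/w.sum(),36+b.argmax())
E
```

```text
side centre [ 517.11 -209.6 ] lug deg 46.77 res [ 0.18 -0.04 -0.18  0.06]
top centre [ 479.74 -174.61] lug deg 42.62 res [-0. -0.]
top 19 47.52743532841268 48
top 21 47.49531927020244 48
top 24 47.45081222111193 47
side 19 44.30127654962651 43
side 21 44.839020979575714 44
side 24 46.43258422822587 46
```

```bash
python3 - <<'E'
from m import *
st(); plan(519,-212.3,62,-33)
E
```

```text
t 7.7 pos [ 517.73 -211.52   80.41] yaw -33.0 q [ 0.9588 -0.2841  0.     -0.    ] F [ 0.47  0.02 -4.38] T [-0.04  0.03  0.01] w 48.21 g 62.8 j [-0.098  0.43  -0.348  0.    -0.793  1.093]
shift [ 0.006  -0.0001  0.0737] mm [ 1.5 -0.  18.4] rot [-0. -0. -0.] rows>= 1.0
```

Call:
{"fn": "arm_command", "kwargs": {"rows": [[[0.007,0,0.03],[0,0,0]],[[0.007,0,0.06],[0,0,0]],[[0.007,0,0.074],[0,0,0]],[[0.007,0,0.08],[0,0,0]],[[0.007,0,0.084],[0,0,0]]]}}

```text
clock: 8.2
position: [519.1, -212.6, 59.0]
ee_rot: [0.959, -0.284, -0.0, 0.0]
contact_force: [0.1, 0.0, -2.7]
gripper_width: 48.4
grasp_force: 62.8
```

Call:
{"fn": "arm_command", "kwargs": {"rows": [[[0,0,0.004],[0,0,0]],[[0,0,0.008],[0,0,0]],[[0,0,0.012],[0,0,0]],[[0,0,0.016],[0,0,0]],[[0,0,0.016],[0,0,0]]]}}

```text
clock: 8.7
position: [519.0, -212.6, 55.2]
ee_rot: [0.959, -0.284, -0.0, -0.0]
contact_force: [0.1, 0.6, -4.1]
gripper_width: 48.2
grasp_force: 62.8
```

```bash
python3 - <<'E'
from m import *
st()
E
```

```text
t 8.7 pos [ 519.03 -212.58   55.23] yaw -32.98 q [ 0.9589 -0.2839 -0.0001 -0.    ] F [ 0.13  0.56 -4.1 ] T [ 0.01  0.   -0.05] w 48.18 g 62.8 j [-0.1    0.466 -0.367 -0.    -0.738  1.095]
```

Call:
{"fn": "arm_command", "kwargs": {"rows": [[[0,0,0.004],[0,0,0]],[[0,0,0.008],[0,0,0]],[[0,0,0.012],[0,0,0]],[[0,0,0.016],[0,0,0]],[[0,0,0.016],[0,0,0]]]}}

```text
clock: 9.2
position: [519.0, -212.5, 51.1]
ee_rot: [0.959, -0.284, -0.0, 0.0]
contact_force: [1.2, -0.4, -3.2]
gripper_width: 48.7
grasp_force: 62.8
```

Call:
{"fn": "arm_command", "kwargs": {"rows": [[[0,0,0.004],[0,0,0]],[[0,0,0.008],[0,0,0]],[[0,0,0.008],[0,0,0]]]}}

```text
clock: 9.5
position: [519.0, -212.5, 49.1]
ee_rot: [0.959, -0.284, -0.0, 0.0]
contact_force: [-0.5, -0.3, -4.2]
gripper_width: 48.3
grasp_force: 62.8
```

```bash
python3 - <<'E'
from m import *
st()
E
```

```text
t 9.5 pos [ 518.99 -212.55   49.15] yaw -32.98 q [ 0.9589 -0.2839 -0.0002  0.    ] F [-0.48 -0.29 -4.18] T [-0.05  0.01  0.04] w 48.29 g 62.8 j [-0.1    0.475 -0.372 -0.    -0.724  1.095]
```

Call:
{"fn": "arm_command", "kwargs": {"rows": [[[0,0,0.004],[0,0,0]],[[0,0,0.008],[0,0,0]],[[0,0,0.008],[0,0,0]]]}}

```text
clock: 9.8
position: [519.3, -212.6, 47.7]
ee_rot: [0.959, -0.284, 0.0, 0.0]
contact_force: [-0.6, 0.7, 0.8]
gripper_width: 48.5
grasp_force: 63.1
```

Call:
{"fn": "arm_command", "kwargs": {"rows": [[[0,0,0.004],[0,0,0]],[[0,0,0.008],[0,0,0]],[[0,0,0.008],[0,0,0]]]}}

```text
clock: 10.1
position: [519.3, -212.6, 45.6]
ee_rot: [0.959, -0.284, 0.0, 0.0]
contact_force: [-2.2, 1.4, 3.1]
gripper_width: 48.6
grasp_force: 63.2
```

```bash
python3 - <<'E'
from m import *
st()
E
```

```text
t 10.1 pos [ 519.3  -212.63   45.59] yaw -32.97 q [ 0.9589 -0.2838  0.0003  0.    ] F [-2.19  1.38  3.11] T [ 0.23  0.37 -0.01] w 48.57 g 63.2 j [-0.1    0.48  -0.375  0.    -0.715  1.095]
```

Call:
{"fn": "arm_command", "kwargs": {"rows": [[[-0.002,0,0.004],[0,0,0]],[[-0.003,0,0.008],[0,0,0]],[[-0.004,0,0.012],[0,0,0]],[[-0.004,0,0.016],[0,0,0]],[[-0.004,0,0.018],[0,0,0]]]}}

```text
clock: 10.6
position: [519.1, -212.5, 41.3]
ee_rot: [0.959, -0.284, 0.001, 0.0]
contact_force: [0.6, -3.0, 6.1]
gripper_width: 48.3
grasp_force: 63.7
```

```bash
python3 - <<'E'
from m import *
st()
E
```

```text
t 10.6 pos [ 519.12 -212.48   41.32] yaw -32.96 q [ 0.9589 -0.2837  0.001   0.0001] F [ 0.57 -2.95  6.05] T [-0.89  0.04  0.05] w 48.32 g 63.7 j [-0.099  0.486 -0.38   0.001 -0.703  1.094]
```

Call:
{"fn": "arm_command", "kwargs": {"rows": [[[0,0,0.003],[0,0,0]],[[0,0,0.003],[0,0,0.015]],[[0,0,0.003],[0,0,0.03]],[[0,0,0.003],[0,0,0.045]],[[0,0,0.003],[0,0,0.045]]]}}

```text
clock: 11.1
position: [519.0, -212.0, 40.5]
ee_rot: [0.936, -0.351, 0.001, -0.0]
contact_force: [0.6, -0.4, 6.0]
gripper_width: 48.3
grasp_force: 63.8
```

```bash
python3 - <<'E'
from m import *
st()
E
```

```text
t 11.1 pos [ 518.97 -211.98   40.54] yaw -41.11 q [ 0.9363 -0.3511  0.0008 -0.0002] F [ 0.57 -0.39  6.04] T [-0.27  0.03 -0.07] w 48.32 g 63.8 j [-0.099  0.486 -0.381  0.    -0.702  0.952]
```

Call:
{"fn": "arm_command", "kwargs": {"rows": [[[0,0,0],[0,0,0.02]],[[0,0,0],[0,0,0.04]],[[0,0,0],[0,0,0.06]],[[0,0,0],[0,0,0.08]],[[0,0,0],[0,0,0.1]]]}}

```text
clock: 11.6
position: [518.9, -211.8, 40.5]
ee_rot: [0.87, -0.494, 0.001, -0.0]
contact_force: [0.3, -0.3, 5.4]
gripper_width: 48.3
grasp_force: 63.8
```

Call:
{"fn": "arm_command", "kwargs": {"rows": [[[0,0,0],[0,0,0]],[[0,0,-0.003],[0,0,0]],[[0,0,-0.006],[0,0,0]]]}}

```text
clock: 11.9
position: [518.9, -211.8, 41.4]
ee_rot: [0.87, -0.493, 0.001, -0.001]
contact_force: [2.4, -1.5, -2.1]
gripper_width: 48.0
grasp_force: 63.1
```

```bash
python3 - <<'E'
from m import *
st()
E
```

```text
t 11.9 pos [ 518.88 -211.76   41.41] yaw -59.09 q [ 0.87   -0.4931  0.0006 -0.0005] F [ 2.38 -1.48 -2.09] T [-0.38 -0.66 -0.02] w 48.0 g 63.1 j [-0.099  0.485 -0.38  -0.001 -0.704  0.639]
```

Call:
{"fn": "arm_command", "kwargs": {"rows": [[[0,0,0],[0,0,0]],[[0,0,0],[0,0,0]],[[0,0,0],[0,0,0]],[[0,0,0],[0,0,0]],[[0,0,0],[0,0,0]]], "grip": 1}}

```text
clock: 12.4
position: [518.1, -212.0, 41.4]
ee_rot: [0.87, -0.493, -0.0, 0.0]
contact_force: [0.6, 0.0, -0.4]
gripper_width: 85.3
grasp_force: 0.0
```

```bash
python3 - <<'E'
from m import *
st()
E
```

```text
t 12.4 pos [ 518.1  -211.98   41.4 ] yaw -59.09 q [ 0.87   -0.4931 -0.0002  0.0001] F [ 0.58  0.02 -0.36] T [-0.02 -0.02  0.04] w 85.29 g 0.0 j [-0.099  0.485 -0.381 -0.    -0.705  0.639]
```

Call:
{"fn": "arm_command", "kwargs": {"rows": [[[0,0,-0.05],[0,0,0]],[[0,0,-0.15],[0,0,0]],[[0,0,-0.3],[0,0,0]],[[0,0,-0.45],[0,0,0]],[[0,0,-0.6],[0,0,0]]]}}

```text
clock: 12.9
position: [518.1, -212.0, 194.2]
ee_rot: [0.87, -0.493, 0.0, -0.0]
contact_force: [1.5, -0.8, 0.0]
gripper_width: 85.4
grasp_force: 0.0
```

Call:
{"fn": "arm_command", "kwargs": {"rows": [[[-0.2,0,-0.2],[0,0,0]],[[-0.4,0,-0.2],[0,0,0]],[[-0.6,0,-0.2],[0,0,0]],[[-0.6,0,-0.2],[0,0,0]],[[-0.6,0,-0.2],[0,0,0]]]}}

```text
clock: 13.4
position: [440.1, -82.0, 243.4]
ee_rot: [0.871, -0.492, 0.001, -0.001]
contact_force: [0.9, 0.4, 0.3]
gripper_width: 85.5
grasp_force: 0.0
```

```bash
python3 - <<'E'
from m import *
st()
for n in("top","side"):
    im,d=arm.get_image(n); P=cloud(n,d); cv2.imwrite(f"pics/{n}3.png",im)
    e=P-[519,-212,0]; k=(np.hypot(e[...,0],e[...,1])<15)&(P[...,2]>50)&(P[...,2]<110); print(n,k.sum(),np.median(P[k],0))
    if n=="side": A=cv2.resize(im[310:420,360:480],(480,440),interpolation=cv2.INTER_CUBIC)
    else: B=cv2.resize(im[230:320,390:470],(390,440),interpolation=cv2.INTER_CUBIC)
cv2.imwrite("pics/f.png",cv2.resize(np.hstack([A,B]),(800,405)))
E
```

```text
t 13.4 pos [440.15 -82.   243.39] yaw -58.89 q [ 0.8708 -0.4916  0.0012 -0.0011] F [0.94 0.44 0.33] T [-0.07 -0.03 -0.02] w 85.54 g 0.0 j [ 0.181  0.066 -0.383 -0.    -1.118  0.362]
top 181 [ 518.4042 -212.7758   71.5186]
side 397 [ 518.6504 -212.3119   73.9931]
```

View pics/f.png

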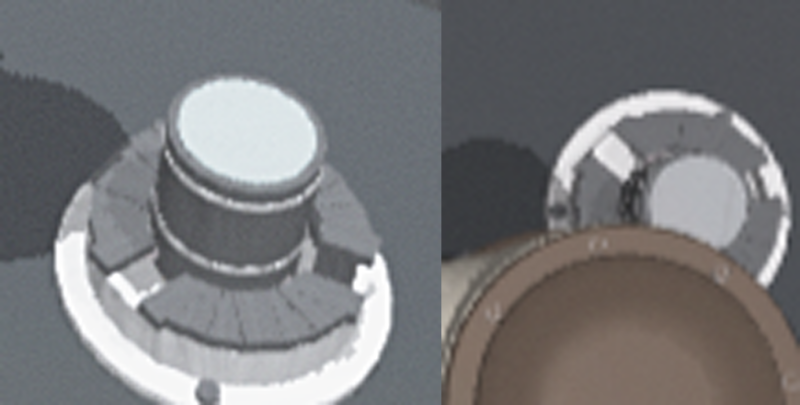

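The final crop shows the cell upright in the mount at crop (245,170). Its lugs are hidden under the clips, the notches are empty, and its top is at about 72–74 mm (73 mm when locked).

```bash
python3 -c "
from bench import arm
print(arm.job_done())"
```

```text
the job is handed in; nothing more can be done
None
```

I set the mirror cell on the mount, pressed it down, turned it about 26° clockwise under the clips, released it and handed the job in at about 13.5 s; `job_done` returned no verdict, but the last pictures show it upright with its lugs under the clips.

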